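# Code a cup with number 5

### The job

Code the cup with number 5: turn the coder's number sleeve to 5, then slide the cup over the worktop fully home into the V cradle, and only then press the yellow pedal down to its stop, hold it there for a moment and let it come right up. Leave the cup in the cradle, turn the sleeve back to 0, and do not disturb the other things on the worktop.

Things in the scene. Friction and masses are not known exactly. Their poses are not given: they have to be found in the camera images.
- coder: Fixed cup coder. Origin on the worktop; x, y level, z up. Grey housing: x -56..56, y -126..-8 mm, 55 high (6 mm foot plate 8 mm wider all round), carrying the black number sleeve. On its +y side a white V cradle, walls 50 mm high, open towards +y, its wall ends at x = +-62, y = 38 mm.
- sleeve_axis (a point): Point on the sleeve's upright axis at the housing top, 55 mm above the worktop; axes are the coder's. Sleeve 76 mm across, top 85 mm above the worktop. White numerals 0 to 7 on its top (0 red); the one at the red index mark on the housing, on the coder's -x side, is the one set.
- sleeve (a joint): Sleeve angle (rad): 0 at number 0, growing as it turns CLOCKWISE seen from above; numbers stand 0.5236 (30 degrees) apart, so 5 reads 2.618. A spring detent holds it at each number and draws it in from about 0.15 off; turning takes about 6 N at the post. Hard stops just beyond 0 and 7.
- post (a point): Sleeve's upright steel turning post, 12 mm thick, red tip, 54 mm from the axis; this point is its top centre, 116 mm above the worktop; free from 72 mm up, on an 18 mm wide lug. Push or pinch it. At 0 it stands 255 degrees counter-clockwise from the coder's +x (its -y side), at 5 at 105 degrees (its +y side), passing the -x side between.
- seat (a point): Point on the worktop where the cup's centre is when the cup is fully home against both walls of the V cradle; axes are the coder's, the cup comes in along -y.
- cup: Closed round cup of brown bean paste, 107 mm across at the top, 43 mm high, 0.21 kg. Origin at the centre of its underside. Too wide to grip: push it over the worktop.
- treadle: Treadle valve that works the coder, fixed on the worktop: dark base plate 130x84 mm. Origin at the centre of its underside; the yellow pedal is hinged at its +x end, 26 mm up, and its free end points to -x.
- pedal (a joint): Angle of the yellow spring pedal (rad): 0 fully up, 0.26 down at its stop. Needs about 11 N at the pressing point.
- pedal_pad (a point): Pressing point on top of the pedal's ribbed part (ribs 52 mm wide along y), 85 mm from the hinge; 57 mm above the worktop when up, about 35 mm when down at the stop.
- clip: Bystander: white bulldog clip 25x50x45 mm. Origin at the centre of its underside.
- spare_roll: Bystander: cream film roll, 70 mm across, 120 tall, standing. Origin at the centre of its underside.
- weight: Bystander: brass calibration weight with a knob, 29 mm across, 48 tall. Origin at the centre of its underside.
- carton: Bystander: small brown carton 66x48x50 mm. Origin at the centre of its underside.

How it is judged:
On the way, in this order (a step that is already met when the one before it is completed fails the run):
1. the number sleeve is set to 5 (value of joint sleeve between 2.478 and 2.758 rad and value of joint pedal below 0.04 rad), for 0.2 s.
2. the cup is fully home in the V cradle (horizontal distance between cup and seat below 0.007 m and value of joint sleeve between 2.478 and 2.758 rad), for 0.2 s.
3. the pedal is down at its stop, with the sleeve at 5 and the cup home (all of step 2 and value of joint pedal above 0.225 rad), for 0.2 s.
4. the pedal is let up (all of step 2 and value of joint pedal below 0.04 rad), for 0.1 s.
At the end, for the whole second after the job is handed in: The sleeve is back at 0 (within 0.14 rad), the cup stands upright and still with its centre within 7 mm of the seat point, and the pedal is fully up (below 0.04 rad) (value of joint sleeve between -0.14 and 0.14 rad and horizontal distance between cup and seat below 0.007 m and value of joint pedal below 0.04 rad and linear speed of cup below 0.02 m/s and angle between cup's own z axis and vertical below 0.1 rad and velocity of joint sleeve below 0.1 rad/s); the robot touches nothing.
It fails at once if the pedal is pressed (beyond 0.12 rad) while the sleeve is not at 5 or the cup is not home (12 mm) (value of joint pedal above 0.12 rad and not (value of joint sleeve between 2.478 and 2.758 rad and horizontal distance between cup and seat below 0.012 m)).
It fails at once if the cup is lifted or tipped instead of slid (height (world z) of cup above 0.025 m or angle between cup's own z axis and vertical above 0.35 rad).
It fails at once if a bystander is moved by more than 30 mm (distance of any of clip, spare_roll, weight, carton from where it was at the start of the episode above 0.03 m).
It also fails if it takes over 72 s, if anything falls off the work surface, if the arm or the gripper's body presses on something with over 40 N, if the wrist force passes 120 N, or if a joint passes its speed limit or range.

### The arm

A 7-joint arm with a two-finger parallel gripper is mounted at the origin on a cart in front of the work surface, level with it; the furniture and walls round the work are solid. World frame = base frame: x ahead of the robot, y to its left, z up, the work surface at z = 0. Lengths are in m, angles in rad, forces in N, time in s.
With the tool pointing down it reaches from about 0.4 to 0.85 m from the base axis. Payload 10.4 kg.
Tool frame: the origin (TCP) lies midway between the tips of the shut fingers; the grasp point (between the pads) lies 19 mm behind it; z points along the fingers, x is the direction in which the jaws open and shut, and the axes are right-handed (so a half turn about z gives the same grasp; the last joint's range is limited). The gripper opens to 87 mm and grips with 3 to 60 N. Pads are 19 mm wide; open, the fingers measure 117 mm over their backs; the gripper's body (75 mm by 190 mm) begins 51 mm behind the grasp point.
Start: joints at [1.115, 0.332, -0.065, 1.46, 0.022, 1.35, -0.088], TCP at [0.262, -0.567, 0.223] pointing down, gripper open.
Joint ranges: [-2.6, 2.6], [-0.5, 2.12], [-1.47, 1.34], [0.16, 2.42], [-1.27, 4.41], [0.06, 2.06], [-2.6, 2.6]. Speed limits (rad/s): [2.22, 2.22, 2.79, 2.79, 3.14, 3.14, 3.14].

### API

Orientations are given as a unit quaternion [x, y, z, w].
In Python, from bench import r gives the robot as it stands. The module is installed in compiled form; this text tells all that it offers.
- The arm moves only by the tool play_rows, never from a script. Its argument "commands" is a list of rows, each a list of 7 numbers: the shift along the world's x, y, z in cm, then the turn, a rotation vector about the world's x, y, z in rad, then the finger opening in cm, from 0 to 8.7. A call has 1 to 20 rows; each row shifts and turns the commanded pose from where the row before left it; what a row does not reach is not made up. A row lasts 1/8 s, in which the tool goes at most 62.5 mm and 10.7 degrees, less where a joint would pass 70% of its speed; a pose out of reach is approached as far as the arm can. A call is refused whole if a number of a shift passes 6.25 or a number of a turn 0.188, either way. A call with a gripper value outside its range is refused whole. The fingers move at their own pace and stop on an object; "grip_force" is the grip in N (left out, the last holds). Time passes only in rows, so rows that do not move let the fingers close. It gives the time, the measured TCP pose, the force and the opening at its end, in the units of the state.
- r.read_state(): the state, without advancing time (a new reading comes with each control period).
- r.camera(name): name is "scene" or "top"; returns a dict with "img" (480x640x3 uint8, red, green, blue), "K" (3x3 intrinsics, pixels), "k1" (the pictures are not rectified: a ray, as slopes to the right and down, at radius r is drawn at 1 + k1 r^2 times it, then the intrinsics apply), "camera_from_world" (4x4, takes a point from world to camera coordinates). Camera axes: x right, y down, z forward; pixel columns grow to the right and rows downward; lengths in m; the calibration is good to about 2 mm. A picture is of the moment at which its call begins. There is no depth.
- r.close_job(): hands the job in, once; it reports no verdict.
The state is a dict: "time": time; "joint_positions": joint angles; "joint_vel": joint speeds; "joint_torque": joint torques, N m; "ee_pos": TCP position; "eef_rot": TCP orientation; "ft_force": force on the tool from outside, world axes, zero at the start; "torque": the same for the moment, N m; "width": finger opening in m.
Only numpy, scipy, OpenCV 4.12 (cv2) and the standard library are available. Lean on these libraries where they do the work, as an engineer would, in place of code of your own. Each camera call takes 0.05 s, during which the arm holds its last target. There are 200 camera calls.

## Working session

There is one attempt and no reset: what is moved stays moved. The work goes in short steps, Python scripts to look and compute and a tool call to move; the robot and the scene stay as the last step left them, time stands still between calls to the robot, and variables do not carry over. Pictures are saved under pics/ and viewed, about 8 in all and at most 12, crops included, and the job is handed in when it is done.

Besides the shell and the picture viewer there is one more tool, called after "Call:" as name(argument=value, ...), one argument or row to a line, values as JSON. play_rows: Moves the arm, as the interface text tells. Its arguments: {"type":"object","properties":{"commands":{"type":"array","items":{"type":"array","items":{"type":"number"}}},"grip_force":{"type":"number"}},"required":["commands"]}

```bash
mkdir -p pics
cat > h.py <<'E'
import numpy as np,cv2
from bench import r
def snap(n,f):
    c=r.camera(n); cv2.imwrite('pics/'+f,c['img'][:,:,::-1]); np.savez('pics/'+n+'.npz',**{k:c[k] for k in('img','K','k1','camera_from_world')}); return c
def load(n): return np.load('pics/'+n+'.npz')
def px2w(c,u,v,z):
    K=c['K']; d=np.array([(u-K[0,2])/K[0,0],(v-K[1,2])/K[1,1]]); s=d.copy()
    for _ in range(30): s=d/(1+float(c['k1'])*(s@s))
    M=c['camera_from_world']; R=M[:3,:3]; o=-R.T@M[:3,3]; ray=R.T@np.array([s[0],s[1],1])
    return o+ray*(z-o[2])/ray[2]
def w2px(c,p):
    M=c['camera_from_world']; q=M[:3,:3]@np.asarray(p)+M[:3,3]; s=q[:2]/q[2]; s=s*(1+float(c['k1'])*(s@s)); K=c['K']
    return np.array([K[0,0]*s[0]+K[0,2],K[1,1]*s[1]+K[1,2]])
E
python3 - <<'E'
from h import *
for n in('top','scene'):
    c=snap(n,n+'1.png'); M=c['camera_from_world']; print(n,-M[:3,:3].T@M[:3,3],M[:3,:3],c['K'],c['k1'])
s=r.read_state(); print({k:np.round(v,3) for k,v in s.items()})
E
```

```text
top [ 0.43319392 -0.00423157  1.0524947 ] [[ 0.00346609 -0.99973817 -0.02261796]
 [-0.99418102 -0.00100983 -0.10771758]
 [ 0.10766654  0.02285971 -0.99392422]] [[522.76885754   0.         315.48821143]
 [  0.         522.76885754 239.60357926]
 [  0.           0.           1.        ]] -0.0005538740107842366
scene [0.16751479 0.42427421 0.78549657] [[-0.75818298 -0.65194001  0.01152359]
 [-0.52301072  0.59749894 -0.60782794]
 [ 0.38938202 -0.46687175 -0.79398514]] [[436.37826164   0.         313.13917055]
 [  0.         436.37826164 240.52212742]
 [  0.           0.           1.        ]] 0.011254794728351298
{'time': np.float64(0.1), 'joint_positions': array([ 1.115,  0.333, -0.065,  1.461,  0.022,  1.35 , -0.089]), 'joint_vel': array([ 0.   ,  0.   ,  0.001, -0.002,  0.   ,  0.001,  0.001]), 'joint_torque': array([ 1.0000e-03, -6.2455e+01,  2.4000e-02, -3.9072e+01, -6.2000e-02,
        3.7000e-02,  0.0000e+00]), 'ee_pos': array([ 0.262, -0.567,  0.222]), 'eef_rot': array([ 0.842, -0.539, -0.001, -0.   ]), 'ft_force': array([-0.089, -0.161,  0.295]), 'torque': array([ 0.015, -0.008, -0.011]), 'width': np.float64(0.087)}
```

View pics/top1.png

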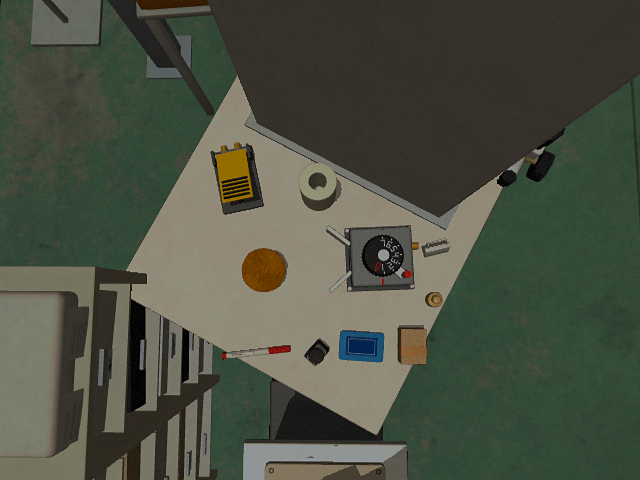

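View pics/scene1.png

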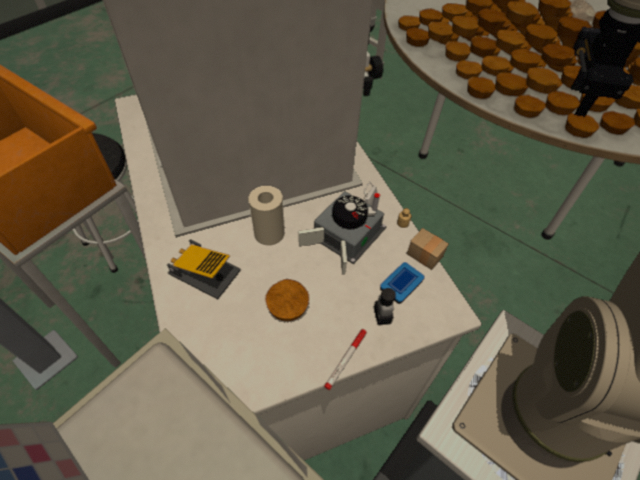

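The top view shows the coder at about (380,258) with its V open to the left (world +y). The cup is at (264,270), the treadle at (237,178) and the roll at (318,186). The post's red tip is at (407,273). I'll crop for precise pixels.

Run:
```python
from h import *
i=load('top')['img'][:,:,::-1]
a=cv2.resize(i[215:305,320:460],None,fx=5.7,fy=5.7,interpolation=3)
cv2.imwrite('pics/c1.png',a)
b=cv2.resize(i[130:300,200:350],None,fx=3.5,fy=3.5,interpolation=3); cv2.imwrite('pics/c2.png',b)
```

```text
(no output)
```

View pics/c1.png

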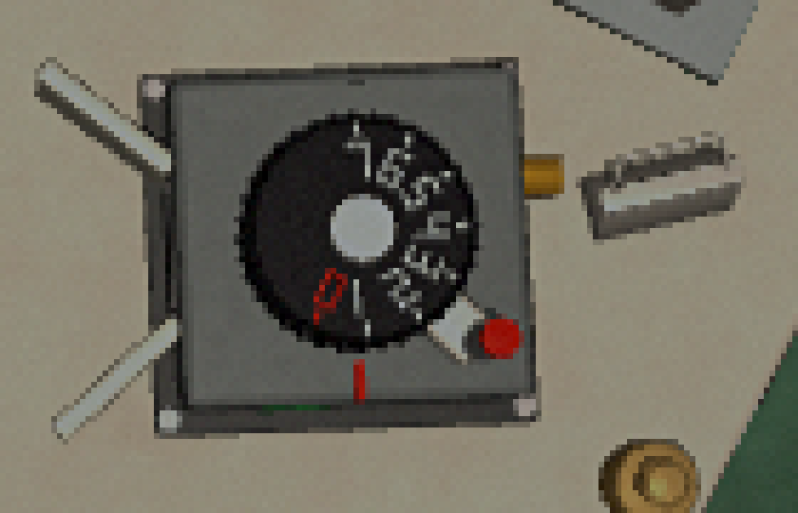

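View pics/c2.png

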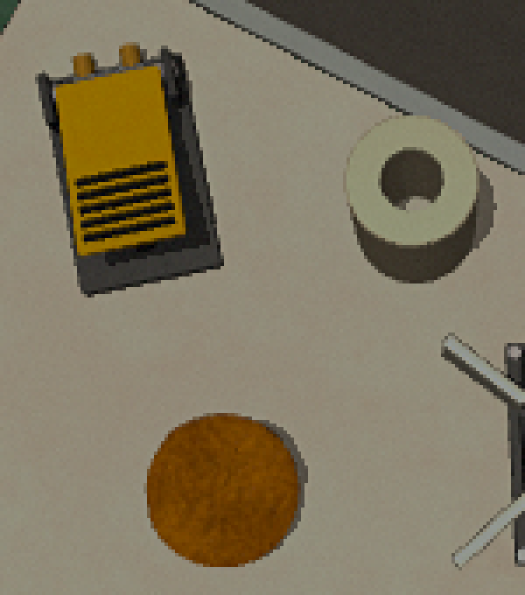

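Run:
```python
from h import *
c=load('top')
f=lambda x,y,z:px2w(c,(x+.5)/5.7-.5+320,(y+.5)/5.7-.5+215,z)
g=lambda x,y,z:px2w(c,(x+.5)/3.5-.5+200,(y+.5)/3.5-.5+130,z)
w=np.array([f(175,84,.055),f(517,65,.055),f(533,395,.055),f(188,405,.055)])[:,:2]
m=np.array([[56,-8],[56,-126],[-56,-126],[-56,-8]])/1e3
# rigid fit
a=m-m.mean(0);b=w-w.mean(0)
th=np.arctan2((a[:,0]*b[:,1]-a[:,1]*b[:,0]).sum(),(a*b).sum());R=np.array([[np.cos(th),-np.sin(th)],[np.sin(th),np.cos(th)]])
o=w.mean(0)-R@m.mean(0); print('coder',o,np.degrees(th),'res mm',((a@R.T-b)*1e3).round(1))
C=lambda p:((R.T@(p[:2]-o))*1e3).round(1)
ax=f(362,228,.085);print('axis',ax,C(ax)); i=f(358,381,.055);print('index',C(i))
p=f(500,338,.116);d=C(p)-C(ax);print('post',p,C(p),np.hypot(*d),np.degrees(np.arctan2(d[1],d[0]))%360)
for n,x,y in(('w+ end',42,72),('w+ root',172,163),('w- end',60,430),('w- root',176,328)):print(n,C(f(x,y,.05)))
img=c['img'][250:300,230:300].astype(int); hs=cv2.cvtColor(c['img'],cv2.COLOR_RGB2HSV)
mk=((hs[...,0]<25)&(hs[...,1]>150)&(hs[...,2]>80)).astype(np.uint8); mk[:245]=0;mk[295:]=0;mk[:,:235]=0;mk[:,295:]=0
ct=max(cv2.findContours(mk,0,1)[0],key=cv2.contourArea);(u,v),rr=cv2.minEnclosingCircle(ct);print('cup px',u,v,rr)
mu=cv2.moments(mk,True);u,v=mu['m10']/mu['m00'],mu['m01']/mu['m00'];cup=px2w(c,u,v,.043);e=px2w(c,u+rr,v,.043);print('cup',cup,C(cup),'r',np.linalg.norm(e-cup))
for n,x,y,z in(('base L',86,297,.0),('base R',222,267,.0),('base TR',180,50,0),('pedal freeL',80,255,.06),('freeR',185,232,.06),('rib1L',78,183,.057),('rib1R',166,164,.057),('rib5L',85,239,.057),('rib5R',175,220,.057),('hingeL',57,86,.03),('hingeR',162,68,.03),('roll',412,181,.12)):print(n,g(x,y,z)[:2].round(4))
print('clip',f(660,190,.03)[:2],'weight',f(650,480,.045)[:2])
# panel edge
for u,v in((245,125),(445,228)):print('panel',px2w(c,u,v,0)[:2])
```

```text
coder [ 0.50718742 -0.04046458] 2.2602853062258794 res mm [[ 2.3  1.8]
 [ 0.4 -1.2]
 [-0.9 -2. ]
 [-1.9  1.3]]
axis [ 0.51022905 -0.10724135  0.085     ] [  0.4 -66.8]
index [-48.3 -66.3]
post [ 0.47333633 -0.14662468  0.116     ] [ -38.  -104.7] 53.9534058239144 224.62454155055005
w+ end [60.1 34.9]
w+ root [27.4 -7.8]
w- end [-60.9  33.5]
w- root [-28.2  -6.8]
cup px 263.2145690917969 269.6468200683594 22.046310424804688
cup [0.48374959 0.12032706 0.043     ] [-17.1 161.6] r 0.04273127263235356
base L [0.5986 0.2068]
base R [0.6163 0.1274]
base TR [0.7465 0.1542]
pedal freeL [0.6127 0.1986]
freeR [0.6255 0.1407]
rib1L [0.6538 0.2013]
rib1R [0.6645 0.1523]
rib5L [0.6222 0.1967]
rib5R [0.6328 0.1468]
hingeL [0.7166 0.2203]
hingeR [0.727  0.1599]
roll [0.6406 0.0142]
clip [ 0.52784294 -0.21513887] weight [ 0.42908096 -0.20666253]
panel [0.78700254 0.16756856]
panel [ 0.57103729 -0.24151543]
```

The post fits number 1 (224.6° against 225°), so the sleeve starts at 1 and not 0. The cup measures about 85 mm across in the image, against 107 mm given. I'll check that in both views.

Run:
```python
from h import *
out=[]
for n in('top','scene'):
    c=load(n);cup=np.array([.4837,.1203]);u,v=w2px(c,[*cup,.02]).astype(int)
    i=c['img'][v-40:v+40,u-40:u+40,::-1]; S=5;i=cv2.resize(i,None,fx=S,fy=S,interpolation=3);
    i=cv2.convertScaleAbs(i,alpha=1.6)
    for rad,z,col in((.0427,.043,(0,255,0)),(.0535,.043,(255,0,0)),(.0427,0,(0,255,255))):
        for t in np.linspace(0,6.28,60):
            q=(w2px(c,[cup[0]+rad*np.cos(t),cup[1]+rad*np.sin(t),z])-[u-40,v-40]+.5)*S; cv2.circle(i,tuple(int(k) for k in q),1,col,-1)
    out.append(i)
cv2.imwrite('pics/c3.png',np.hstack(out))
```

```text
(no output)
```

View pics/c3.png

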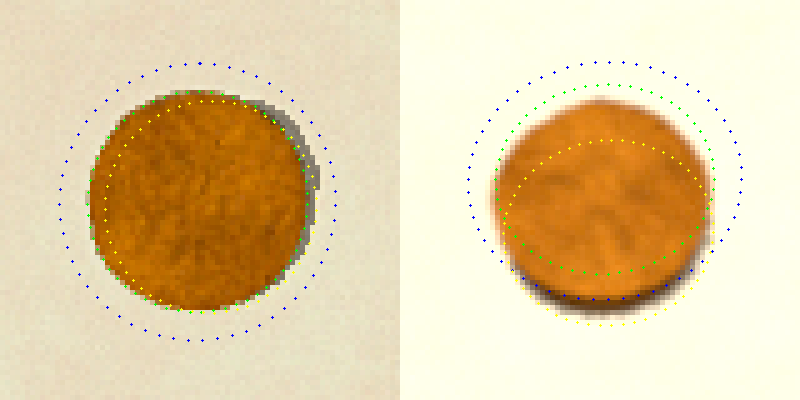

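The cup really looks about 86 mm across and 33 mm high in both views, roughly 0.8 of the stated size. I'll push it by feel and check the fit from the images. First the arm goes above the post.

Call:
play_rows(
  commands=[
    [1.7,4.2,-0.6,0,0,0.038,5],
    [1.9,4.2,-0.6,0,0,0.038,5],
    [2.1,4.2,-0.6,0,0,0.038,5],
    [2.1,4.2,-0.6,0,0,0.038,5],
    [2.1,4.2,-0.6,0,0,0.038,5],
    [2.1,4.2,-0.6,0,0,0.038,5],
    [2.1,4.2,-0.6,0,0,0.038,5],
    [2.1,4.2,-0.6,0,0,0.038,5],
    [2.3,4.2,-0.6,0,0,0.038,5],
    [2.7,4.2,-0.6,0,0,0.038,5],
    [0,0,0,0,0,0,5],
    [0,0,0,0,0,0,5],
    [0,0,0,0,0,0,5],
  ],
  grip_force=25,
)

```text
time: 1.72
ee_pos: [0.4736, -0.1487, 0.1626]
eef_rot: [0.929, -0.371, -0.0, 0.0]
ft_force: [0.6, -0.5, 0.3]
width: 0.0501
```

Call:
play_rows(
  commands=[
    [0,0.2,-2.4,0,0,0,5],
    [0,0,-2.4,0,0,0,5],
    [0,0,-2.3,0,0,0,5],
    [0,0,0,0,0,0,5],
    [0,0,0,0,0,0,0.6],
    [0,0,0,0,0,0,0.6],
    [0,0,0,0,0,0,0.6],
    [0,0,0,0,0,0,0.6],
    [0,0,0,0,0,0,0.6],
    [0,0,0,0,0,0,0.6],
  ],
)

```text
time: 2.98
ee_pos: [0.4748, -0.1459, 0.0919]
eef_rot: [0.929, -0.37, 0.001, 0.0]
ft_force: [3.6, -3.5, -1.4]
width: 0.0115
```

Run:
```python
from h import *
s=r.read_state();print(s['ee_pos'],s['ft_force'],s['width'],s['joint_positions'].round(2) if hasattr(s['joint_positions'],'round') else s['joint_positions'])
p0=227.0;t=np.radians(p0-6*np.arange(21));q=5.4*np.c_[np.cos(t),np.sin(t)];print(np.diff(q,axis=0).round(2).tolist())
```

```text
[ 0.47483926 -0.14594598  0.09190345] [ 3.59192233 -3.49330405 -1.40562044] 0.011457972123749004 [ 0.63  0.2  -0.46  1.93  0.11  1.03 -0.64]
[[-0.39, 0.41], [-0.35, 0.45], [-0.3, 0.48], [-0.25, 0.51], [-0.19, 0.53], [-0.14, 0.55], [-0.08, 0.56], [-0.02, 0.56], [0.04, 0.56], [0.1, 0.56], [0.16, 0.54], [0.21, 0.52], [0.27, 0.5], [0.32, 0.47], [0.36, 0.43], [0.41, 0.39], [0.45, 0.35], [0.48, 0.3], [0.51, 0.25], [0.53, 0.19]]
```

Call:
play_rows(
  commands=[
    [-0.39,0.41,0,0,0,-0.105,0.6],
    [-0.35,0.45,0,0,0,-0.105,0.6],
    [-0.3,0.48,0,0,0,-0.105,0.6],
    [-0.25,0.51,0,0,0,-0.105,0.6],
    [-0.19,0.53,0,0,0,-0.105,0.6],
    [-0.14,0.55,0,0,0,-0.105,0.6],
    [-0.08,0.56,0,0,0,-0.105,0.6],
    [-0.02,0.56,0,0,0,-0.105,0.6],
    [0.04,0.56,0,0,0,-0.105,0.6],
    [0.1,0.56,0,0,0,-0.105,0.6],
  ],
)

```text
time: 4.22
ee_pos: [0.4598, -0.0948, 0.0923]
eef_rot: [-0.617, 0.787, -0.002, 0.001]
ft_force: [5.8, -14.8, -2.3]
width: 0.0114
```

Call:
play_rows(
  commands=[
    [0.16,0.54,0,0,0,-0.105,0.6],
    [0.21,0.52,0,0,0,-0.105,0.6],
    [0.27,0.5,0,0,0,-0.105,0.6],
    [0.32,0.47,0,0,0,-0.105,0.6],
    [0.36,0.43,0,0,0,-0.105,0.6],
    [0.41,0.39,0,0,0,-0.105,0.6],
    [0.45,0.35,0,0,0,-0.105,0.6],
    [0.48,0.3,0,0,0,-0.105,0.6],
    [0.51,0.25,0,0,0,-0.105,0.6],
    [0.53,0.19,0,0,0,-0.105,0.6],
    [0,0,0,0,0,0,0.6],
    [0,0,0,0,0,0,0.6],
  ],
)

```text
time: 5.72
ee_pos: [0.4875, -0.0601, 0.0882]
eef_rot: [-0.235, 0.972, 0.001, -0.004]
ft_force: [4.7, -1.8, 25.4]
width: 0.0112
```

Run:
```python
from h import *
s=r.read_state();print([np.round(s[k],3) for k in('ee_pos','ft_force','torque','width','joint_positions','joint_vel','joint_torque')])
c=snap('scene','s2.png')
u,v=w2px(c,[.49,-.07,.1]).astype(int); i=c['img'][max(0,v-75):v+75,u-100:u+100,::-1]
cv2.imwrite('pics/s2c.png',cv2.convertScaleAbs(cv2.resize(i,None,fx=4,fy=4,interpolation=3),alpha=1.4))
```

```text
[array([ 0.488, -0.06 ,  0.088]), array([ 4.688, -1.766, 25.399]), array([-0.128, -0.94 , -0.028]), np.float64(0.011), array([-0.198,  0.169,  0.248,  1.97 , -0.048,  1.016, -2.596]), array([ 0.029, -0.003, -0.025, -0.001, -0.005,  0.002, -0.001]), array([ -1.588, -31.349,   1.329, -20.733,  -0.176,   1.458,   0.062])]
```

View pics/s2c.png

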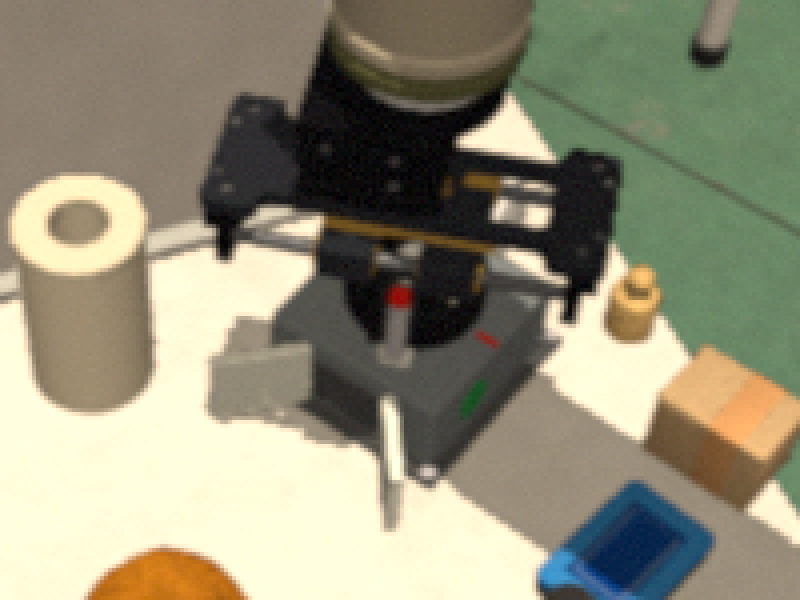

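The joint-7 limit (-2.6) stopped the turn about 9° short of 5. I'll open, turn the tool back a little and re-centre.

Call:
play_rows(
  commands=[
    [0,0,0,0,0,0,3.5],
    [0,0,0.2,0,0,0.1,3.5],
    [0,0,0.2,0,0,0.1,3.5],
    [0,0,0,0,0,0.1,3.5],
    [0,0,0,0,0,0,3.5],
    [0,0,0,0,0,0,3.5],
  ],
)

```text
time: 6.52
ee_pos: [0.4824, -0.0603, 0.0879]
eef_rot: [-0.376, 0.927, 0.001, -0.009]
ft_force: [0.7, 0.2, 0.0]
width: 0.035
```

Run:
```python
from h import *
s=r.read_state();print([np.round(s[k],3) for k in('ee_pos','eef_rot','ft_force','width','joint_positions')])
for n in('top','scene'):
    c=snap(n,n+'3.png'); im=c['img'].astype(int); 
    red=((im[...,0]>110)&(im[...,1]<60)&(im[...,2]<60)).astype(np.uint8)
    k,_,st,ce=cv2.connectedComponentsWithStats(red)
    for j in range(1,k):
        if st[j,4]>5: print(n,st[j,4],ce[j].round(1),px2w(c,*ce[j],.115)[:2].round(4))
```

```text
[array([ 0.482, -0.06 ,  0.088]), array([-0.376,  0.927,  0.001, -0.009]), array([0.652, 0.205, 0.033]), np.float64(0.035), array([-0.174,  0.165,  0.218,  1.973, -0.035,  1.025, -2.311])]
top 108 [278.8 349.7] [0.339  0.0814]
top 19 [223.6 355.9] [0.3277 0.1792]
scene 7 [  3.9 182.4] [1.09   0.3439]
scene 93 [358.6 338.2] [0.3072 0.1346]
scene 25 [327.6 386.1] [0.2954 0.2294]
```

Run:
```python
from h import *
c=load('scene'); im=c['img'].astype(int)
m=((im[...,0]>70)&(im[...,0]>2.2*im[...,1])&(im[...,0]>2.2*im[...,2])).astype(np.uint8)
k,_,st,ce=cv2.connectedComponentsWithStats(m)
for j in range(1,k):
    if st[j,4]>3: print(st[j,4],ce[j].round(1),px2w(c,*ce[j],.114)[:2].round(4),px2w(c,*ce[j],.055)[:2].round(4))
for a in(107,111,115,119):
    t=np.radians(a);p=[.5102+.054*np.cos(t),-.1072+.054*np.sin(t),.113];print(a,np.round(p,4),w2px(c,p))
u,v=w2px(c,[.49,-.07,.1]).astype(int); i=c['img'][v-50:v+50,u-65:u+65,::-1]
cv2.imwrite('pics/s3c.png',cv2.convertScaleAbs(cv2.resize(i,None,fx=5,fy=5,interpolation=3),alpha=1.4)); print(u,v)
```

```text
27 [345.4 215.9] [ 0.4885 -0.0613] [ 0.5167 -0.104 ]
8 [367.5 226.5] [ 0.4383 -0.0685] [ 0.4621 -0.1118]
102 [358.8 338. ] [0.3073 0.1338] [0.3196 0.1082]
30 [327.7 385.9] [0.2957 0.2288] [0.3069 0.2117]
107 [ 0.4944 -0.0556  0.113 ] [341.35000766 216.41125446]
111 [ 0.4908 -0.0568  0.113 ] [343.10413675 216.94686201]
115 [ 0.4874 -0.0583  0.113 ] [344.89987952 217.39057393]
119 [ 0.484 -0.06   0.113] [346.72764452 217.73978851]
346 217
```

Call:
play_rows(
  commands=[
    [0.3,0.1,0.2,0,0,0,3.5],
    [0.3,0.1,0.2,0,0,0,3.5],
    [0,0,0,0,0,0,0.6],
    [0,0,0,0,0,0,0.6],
    [0,0,0,0,0,0,0.6],
    [0,0,0,0,0,0,0.6],
    [0,0,0,0,0,0,0.6],
    [0.3,0.15,0,0,0,0,0.6],
    [0.3,0.1,0,0,0,0,0.6],
    [0,0,0,0,0,0,0.6],
    [0,0,0,0,0,0,0.6],
  ],
)

```text
time: 8.0
ee_pos: [0.4944, -0.056, 0.092]
eef_rot: [-0.377, 0.926, 0.001, -0.009]
ft_force: [-3.4, -0.2, 1.2]
width: 0.0112
```

Sleeve at 5. I'll release, lift, and travel behind the cup while turning the tool for a two-finger push. A jaw yaw of about 22° keeps the gripper body clear of the roll and post.

Call:
play_rows(
  commands=[
    [0,0,0,0,0,0,4],
    [0,0,0,0,0,0,4],
    [0,0,2.5,0,0,0,4],
    [0,0,3,0,0,0,5],
    [0,0,3,0,0,0.18,5],
    [-0.2,1.85,1,0,0,0.184,5],
    [-0.2,1.85,0,0,0,0.184,5],
    [-0.2,1.85,0,0,0,0.184,5],
    [-0.2,1.85,0,0,0,0.184,5],
    [-0.2,1.85,0,0,0,0.184,5],
    [-0.2,1.85,0,0,0,0.184,5],
    [-0.3,1.85,0,0,0,0.184,5],
    [-0.3,1.85,0,0,0,0.184,5],
    [-0.3,1.85,0,0,0,0.184,5],
    [-0.3,1.85,0,0,0,0.184,5],
    [-0.3,1.85,0,0,0,0.184,5],
    [-0.3,1.85,0,0,0,0.184,5],
    [-0.3,1.8,0,0,0,0.184,5],
    [0,1.8,0,0,0,0.184,5],
    [0,0,0,0,0,0,5],
  ],
)

```text
time: 10.5
ee_pos: [0.4616, 0.2033, 0.1872]
eef_rot: [0.981, 0.193, 0.009, 0.003]
ft_force: [0.3, -0.7, -0.5]
width: 0.0501
```

Run:
```python
from h import *
s=r.read_state();print([np.round(s[k],3) for k in('ee_pos','eef_rot','ft_force','joint_positions')],np.degrees(2*np.arctan2(s['eef_rot'][1],s['eef_rot'][0])))
c=snap('top','top4.png'); 
a=cv2.resize(c['img'][130:310,200:440,::-1],None,fx=3.3,fy=3.3,interpolation=3)
cv2.imwrite('pics/t4.png',cv2.convertScaleAbs(a,alpha=1.3))
```

```text
[array([0.462, 0.203, 0.187]), array([0.981, 0.193, 0.009, 0.003]), array([ 0.259, -0.692, -0.529]), array([-0.402,  0.085, -0.117,  1.832,  0.022,  1.21 , -0.137])] 22.25890817985203
```

View pics/t4.png

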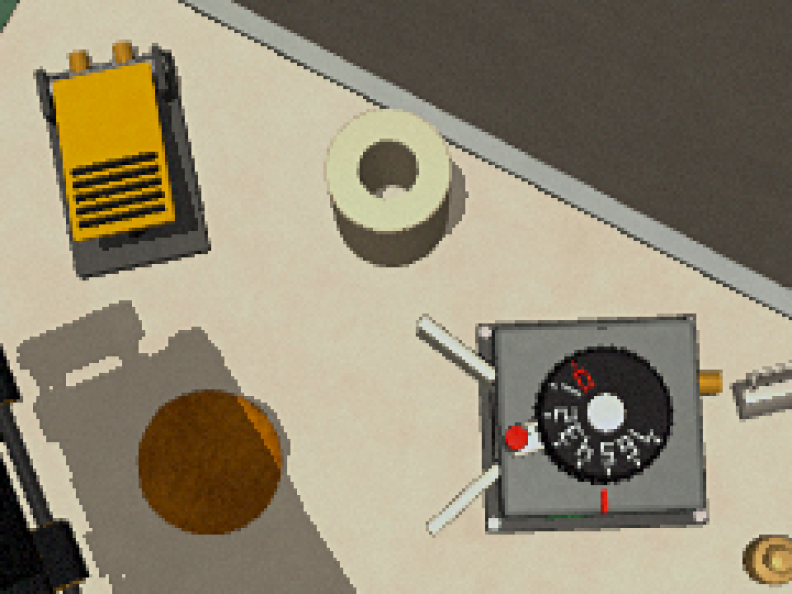

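The picture shows numeral 5 at the red index (605,470) and the cup untouched. Next I descend and start the push.

Call:
play_rows(
  commands=[
    [0,0,-4,0,0,0,5],
    [0,0,-4,0,0,0,5],
    [0,0,-4,0,0,0,5],
    [0,0,-3.3,0,0,0,5],
    [0,0,-2,0,0,0,5],
    [0,0,0,0,0,0,5],
    [0.16,-1,0,0,0,0,5],
    [0.16,-1,0,0,0,0,5],
    [0.16,-1,0,0,0,0,5],
    [0.16,-0.7,0,0,0,0,5],
    [0.13,-0.7,0,0,0,0,5],
    [0.13,-0.8,0,0,0,0,5],
    [0.13,-0.8,0,0,0,0,5],
    [0.13,-0.8,0,0,0,0,5],
    [0.13,-0.8,0,0,0,0,5],
    [0.13,-0.8,0,0,0,0,5],
    [0.13,-0.8,0,0,0,0,5],
    [0.13,-0.8,0,0,0,0,5],
    [0.13,-0.8,0,0,0,0,5],
    [0.13,-0.8,0,0,0,0,5],
  ],
)

```text
time: 13.05
ee_pos: [0.4812, 0.0855, 0.0141]
eef_rot: [0.981, 0.192, 0.009, 0.003]
ft_force: [-0.1, 1.2, -0.1]
width: 0.0499
```

```bash
cat > cup.py <<'E'
from h import *
c=snap('scene','sx.png'); hs=cv2.cvtColor(c['img'],cv2.COLOR_RGB2HSV)
mk=((hs[...,0]<25)&(hs[...,1]>150)&(hs[...,2]>60)).astype(np.uint8)
u0,v0=w2px(c,[.49,.05,.02]).astype(int); mk[:v0-70]=0;mk[v0+80:]=0;mk[:,:u0-70]=0;mk[:,u0+60:]=0
ct=max(cv2.findContours(mk,0,1)[0],key=cv2.contourArea);x,y,w,h=cv2.boundingRect(ct);print('scene bbox',x,y,w,h)
s=r.read_state();print([np.round(s[k],4) for k in('ee_pos','ft_force')])
E
python3 cup.py
```

```text
scene bbox 352 330 14 18
[array([0.4814, 0.0843, 0.0141]), array([ 0.0467, -1.7112,  0.1845])]
```

Call:
play_rows(
  commands=[
    [0.1,-0.6,0,0,0,0,5],
    [0.1,-0.6,0,0,0,0,5],
    [0.1,-0.6,0,0,0,0,5],
    [0.1,-0.6,0,0,0,0,5],
    [0.1,-0.5,0,0,0,0,5],
    [0.1,-0.5,0,0,0,0,5],
    [0.1,-0.5,0,0,0,0,5],
  ],
)

```text
time: 13.98
ee_pos: [0.485, 0.0556, 0.0138]
eef_rot: [0.981, 0.196, 0.007, -0.002]
ft_force: [-20.2, 43.9, 11.9]
width: 0.05
```

Run:
```python
from h import *
s=r.read_state();print([np.round(s[k],4) for k in('ee_pos','ft_force')])
o=[]
for n,p in(('top',[.5,0,.05]),('scene',[.5,0,.05])):
    c=snap(n,n+'5.png');u,v=w2px(c,p).astype(int);o.append(cv2.convertScaleAbs(cv2.resize(c['img'][v-50:v+50,u-40:u+40,::-1],None,fx=5,fy=5,interpolation=3),alpha=1.5))
cv2.imwrite('pics/m5.png',np.hstack(o))
```

```text
[array([0.485 , 0.0556, 0.0138]), array([-20.1789,  43.9033,  11.8511])]
```

View pics/m5.png

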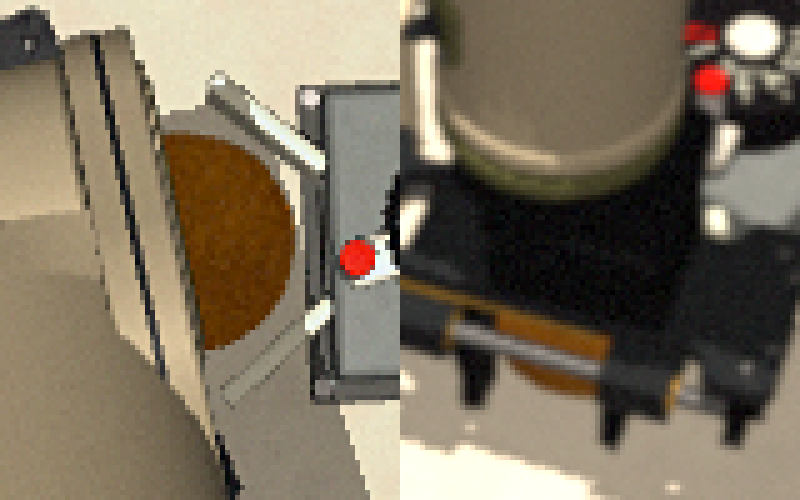

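```bash
cat > cen.py <<'E'
from h import *
from scipy.optimize import least_squares
c=snap('top','tx.png'); hs=cv2.cvtColor(c['img'],cv2.COLOR_RGB2HSV)
mk=((hs[...,0]<22)&(hs[...,1]>150)&(hs[...,2]>40)).astype(np.uint8)
u0,v0=w2px(c,[.5,.01,.03]).astype(int); m2=np.zeros_like(mk); m2[v0-35:v0+35,u0-35:u0+35]=mk[v0-35:v0+35,u0-35:u0+35]
k,l,st,_=cv2.connectedComponentsWithStats(m2); j=1+np.argmax(st[1:,4]); ct=cv2.findContours((l==j).astype(np.uint8),0,1)[0][0][:,0,:].astype(float)
f=lambda p:np.hypot(ct[:,0]-p[0],ct[:,1]-p[1])-22
s=least_squares(f,[ct[:,0].mean(),ct[:,1].mean()],loss='soft_l1',f_scale=.4); 
for z in(.033,.043):
    w=px2w(c,*s.x,z)[:2]; th=np.radians(2.26);R=np.array([[np.cos(th),-np.sin(th)],[np.sin(th),np.cos(th)]])
    print(s.x,z,w.round(4),'coder mm',(R.T@(w-[.5072,-.0405])*1e3).round(1))
s=r.read_state();print([np.round(s[k],4) for k in('ee_pos','ft_force')])
E
python3 cen.py
```

```text
[320.69620837 259.4108072 ] 0.033 [0.5047 0.0089] coder mm [-0.5 49.5]
[320.69620837 259.4108072 ] 0.043 [0.504  0.0088] coder mm [-1.2 49.4]
[array([0.4849, 0.0557, 0.0138]), array([-15.9088,  32.7948,   8.9649])]
```

The push ended firm (48 N) with the cup centred in the V at coder (-0.5, 49.5). That is where a 107 mm disc touches both walls, so the paste is only the visible part. I'll retreat and lift, closing the fingers on the way to the pedal.

Call:
play_rows(
  commands=[
    [-0.2,0.5,0,0,0,0,5],
    [-0.3,0.8,0,0,0,0,5],
    [-0.4,1,0,0,0,0,5],
    [-0.4,1.2,0,0,0,0,5],
    [-0.4,1.2,0,0,0,0,5],
    [-0.4,1.2,0,0,0,0,5],
    [0,0,3.5,0,0,0,5],
    [0,0,4,0,0,0,0],
    [0,0,3.5,0,0,0,0],
    [0,0,1,0,0,0,0],
    [4,1,0,0,0,0,0],
    [4,1.5,0,0,0,0,0],
    [4,1.5,0,0,0,0,0],
    [4,1.8,0,0,0,0,0],
    [0,0,0,0,0,0,0],
    [0,0,0,0,0,0,0],
  ],
)

```text
time: 16.12
ee_pos: [0.6263, 0.164, 0.1329]
eef_rot: [0.981, 0.193, 0.008, 0.003]
ft_force: [-0.2, 0.0, 0.2]
width: 0.0002
```

```bash
python3 cen.py
python3 - <<'E'
from h import *
o=[]
for n,p in(('top',[.51,-.03,.05]),('scene',[.58,.08,.05])):
    c=snap(n,n+'6.png');u,v=w2px(c,p).astype(int);w=50 if n=='top' else 110
    o.append(cv2.convertScaleAbs(cv2.resize(c['img'][v-w:v+w,u-w:u+w,::-1],(400,400),interpolation=3),alpha=1.5))
cv2.imwrite('pics/m6.png',np.hstack(o))
E
```

```text
[321.28222503 259.42118141] 0.033 [0.5047 0.0078] coder mm [-0.6 48.3]
[321.28222503 259.42118141] 0.043 [0.504  0.0076] coder mm [-1.3 48.2]
[array([0.6262, 0.1638, 0.1334]), array([-0.4284,  0.0335,  0.4608])]
```

View pics/m6.png

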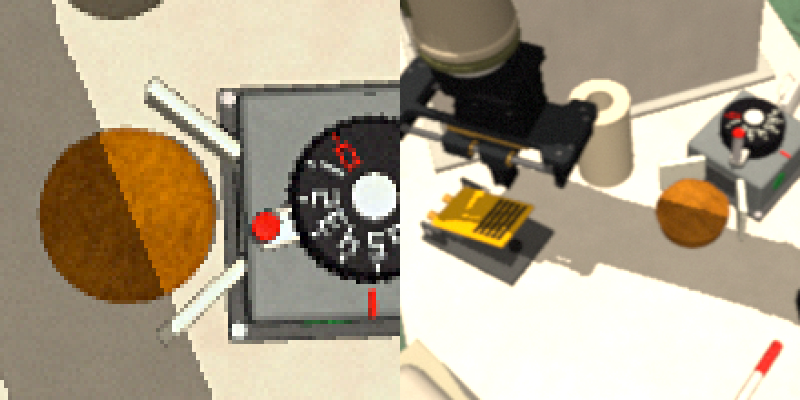

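The cup is symmetric in the V, about 53 mm from both wall faces, and 5 is at the index (378,300). The scene half shows the gripper over the pedal ribs and the roll still standing. Next is the pedal press.

Call:
play_rows(
  commands=[
    [1.4,1,-3,0,0,0,0],
    [0,0,-3,0,0,0,0],
    [0,0,-1.2,0,0,0,0],
    [0,0,0,0,0,0,0],
    [0,0,-0.6,0,0,0,0],
    [0,0,-0.6,0,0,0,0],
    [0,0,-0.6,0,0,0,0],
    [0,0,-0.6,0,0,0,0],
    [0,0,-0.4,0,0,0,0],
    [0,0,0,0,0,0,0],
  ],
)

```text
time: 17.52
ee_pos: [0.6409, 0.1741, 0.0358]
eef_rot: [0.981, 0.192, 0.009, 0.003]
ft_force: [-8.5, -1.6, 13.9]
width: 0.0004
```

Call:
play_rows(
  commands=[
    [0,0,-0.3,0,0,0,0],
    [0,0,-0.3,0,0,0,0],
    [0,0,0,0,0,0,0],
    [0,0,0,0,0,0,0],
    [0,0,0,0,0,0,0],
    [0,0,0,0,0,0,0],
  ],
)

```text
time: 18.27
ee_pos: [0.641, 0.1742, 0.0345]
eef_rot: [0.981, 0.192, 0.009, 0.003]
ft_force: [-27.8, -7.7, 54.2]
width: 0.0005
```

The pedal is at its stop (54 N, z = 0.0345). I'll let it up and travel above the post, turning the tool back for the return.

Call:
play_rows(
  commands=[
    [0,0,1.5,0,0,0,0],
    [0,0,2.5,0,0,0,0],
    [0,0,4,0,0,0,0],
    [0,0,4.5,0,0,0,4],
    [-1.05,-1.64,0.5,0,0,-0.183,4],
    [-1.05,-1.64,0,0,0,-0.183,4],
    [-1.05,-1.64,0,0,0,-0.183,4],
    [-1.05,-1.64,0,0,0,-0.183,4],
    [-1.05,-1.64,0,0,0,-0.183,4],
    [-1.05,-1.64,0,0,0,-0.183,4],
    [-1.05,-1.64,0,0,0,-0.183,4],
    [-1.05,-1.64,0,0,0,-0.183,4],
    [-1.05,-1.64,0,0,0,-0.183,4],
    [-1.05,-1.64,0,0,0,-0.183,4],
    [-1.05,-1.64,0,0,0,-0.183,4],
    [-1.05,-1.64,0,0,0,-0.183,4],
    [-1.05,-1.64,0,0,0,-0.183,4],
    [-1.05,-1.64,0,0,0,-0.183,4],
    [0,0,0,0,0,0,4],
  ],
)

```text
time: 20.65
ee_pos: [0.4938, -0.0567, 0.1585]
eef_rot: [-0.464, 0.886, 0.0, -0.009]
ft_force: [0.7, 0.3, -0.2]
width: 0.0397
```

Run:
```python
from h import *
s=r.read_state();print([np.round(s[k],4) for k in('ee_pos','ft_force','joint_positions')],np.degrees(2*np.arctan2(s['eef_rot'][1],s['eef_rot'][0])))
t=np.radians(107.26+7.5*np.arange(21));q=5.4*np.c_[np.cos(t),np.sin(t)];print(np.diff(q,axis=0).round(2).tolist(),np.radians(7.5))
```

```text
[array([ 0.4938, -0.0567,  0.1585]), array([ 0.742 ,  0.2694, -0.1971]), array([-0.3289,  0.1046,  0.369 ,  1.8827, -0.0314,  1.1769, -2.1256])] 235.30194690266893
[[-0.66, -0.25], [-0.62, -0.34], [-0.57, -0.42], [-0.51, -0.49], [-0.44, -0.55], [-0.37, -0.6], [-0.29, -0.65], [-0.2, -0.68], [-0.11, -0.7], [-0.02, -0.71], [0.07, -0.7], [0.17, -0.69], [0.25, -0.66], [0.34, -0.62], [0.42, -0.57], [0.49, -0.51], [0.55, -0.44], [0.6, -0.37], [0.65, -0.29], [0.68, -0.2]] 0.1308996938995747
```

Call:
play_rows(
  commands=[
    [0.05,0.1,-2.4,0,0,0,4],
    [0,0,-2.4,0,0,0,4],
    [0,0,-1.8,0,0,0,4],
    [0,0,0,0,0,0,0.6],
    [0,0,0,0,0,0,0.6],
    [0,0,0,0,0,0,0.6],
    [0,0,0,0,0,0,0.6],
    [0,0,0,0,0,0,0.6],
    [-0.66,-0.25,0,0,0,0.131,0.6],
    [-0.62,-0.34,0,0,0,0.131,0.6],
    [-0.57,-0.42,0,0,0,0.131,0.6],
    [-0.51,-0.49,0,0,0,0.131,0.6],
    [-0.44,-0.55,0,0,0,0.131,0.6],
    [-0.37,-0.6,0,0,0,0.131,0.6],
    [-0.29,-0.65,0,0,0,0.131,0.6],
    [-0.2,-0.68,0,0,0,0.131,0.6],
  ],
)

```text
time: 22.65
ee_pos: [0.457, -0.0913, 0.0931]
eef_rot: [0.848, -0.531, 0.002, 0.007]
ft_force: [-14.2, 9.7, 21.1]
width: 0.0112
```

Call:
play_rows(
  commands=[
    [-0.11,-0.7,0,0,0,0.131,0.6],
    [-0.02,-0.71,0,0,0,0.131,0.6],
    [0.07,-0.7,0,0,0,0.131,0.6],
    [0.17,-0.69,0,0,0,0.131,0.6],
    [0.25,-0.66,0,0,0,0.131,0.6],
    [0.34,-0.62,0,0,0,0.131,0.6],
    [0.42,-0.57,0,0,0,0.131,0.6],
    [0.49,-0.51,0,0,0,0.131,0.6],
    [0.55,-0.44,0,0,0,0.131,0.6],
    [0.6,-0.37,0,0,0,0.131,0.6],
    [0.65,-0.29,0,0,0,0.131,0.6],
    [0.68,-0.2,0,0,0,0.131,0.6],
    [0,0,0,0,0,0,0.6],
    [0,0,0,0,0,0,0.6],
  ],
)

```text
time: 24.4
ee_pos: [0.4986, -0.162, 0.0914]
eef_rot: [0.975, 0.22, 0.009, 0.004]
ft_force: [5.7, -12.5, -13.3]
width: 0.0112
```

Call:
play_rows(
  commands=[
    [0,0,0,0,0,0,4],
    [0,0,0,0,0,0,4],
    [0,0,0,0,0,0,4],
    [0,0,2.5,0,0,0,4],
    [0,0,4,0,0,0,4],
    [0,0,5,0,0,0,4],
    [-0.5,4,1,0,0,0,4],
    [-0.5,4,0,0,0,0,4],
    [-0.5,4,0,0,0,0,4],
    [-0.5,4,0,0,0,0,4],
    [-0.5,4,0,0,0,0,4],
    [-0.5,4,0,0,0,0,4],
    [-0.5,4,0,0,0,0,4],
    [-0.5,4,0,0,0,0,4],
    [-0.5,4,0,0,0,0,4],
    [-0.5,4,0,0,0,0,4],
    [0,0,0,0,0,0,4],
    [0,0,0,0,0,0,4],
  ],
)

```text
time: 26.65
ee_pos: [0.449, 0.2405, 0.2171]
eef_rot: [0.975, 0.221, 0.009, 0.003]
ft_force: [1.0, -0.7, 0.3]
width: 0.04
```

```bash
python3 cen.py
python3 - <<'E'
from h import *
c=snap('top','top7.png')
cv2.imwrite('pics/t7.png',cv2.convertScaleAbs(cv2.resize(c['img'][130:380,200:460,::-1],None,fx=2.4,fy=2.4,interpolation=3),alpha=1.4))
E
```

```text
[321.27716698 259.42745734] 0.033 [0.5047 0.0078] coder mm [-0.6 48.3]
[321.27716698 259.42745734] 0.043 [0.504  0.0077] coder mm [-1.3 48.2]
[array([0.4492, 0.24  , 0.2171]), array([0.391 , 0.4233, 0.49  ])]
```

View pics/t7.png

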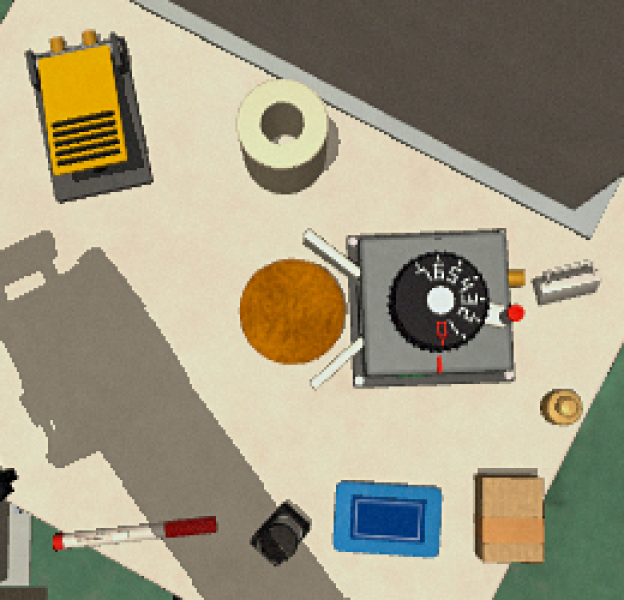

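```bash
python3 -c "
from bench import r
print(r.close_job())"
```

```text
the job is handed in; nothing more can be done
None
```

I ran the whole job in the required order and handed it in at about 27 s of the 72 s allowed. `r.close_job()` gave no verdict.

**What I did**
- **Sleeve to 5:** it started at 1, so I pinched the post and turned it to 5. Joint 7 reached its limit about 9° short (measured -2.596 against -2.6). I opened the fingers, turned the tool back and finished the turn.
- **Cup:** I slid it into the V with two fingers until it stopped firmly, at about 48 N.
- **Pedal:** I pressed it to its stop (tool at 34.5 mm, 54 N), held it for about 0.5 s and let it up.
- **Sleeve back to 0:** I pinched the post again and turned it back, then moved the arm clear.

**Last checks, from the final top picture**
- Numeral 0 is at the red index.
- The pedal looks fully up.
- The cup centre is at coder (-0.6, 48.3) mm, unchanged since before the pedal press.
- The bystanders look to be where they started; I compared them by eye only.
- The arm is clear, with no contact force.

**What disagreed**
- **Cup size:** it looks about 86 mm across and 33 mm high in the pictures, against the stated 107 × 43 mm. In the last picture it therefore seems to stop short of the walls.
- **Is the cup home?** I judged it home because the push met a firm stop with the cup centred. Its centre lay about 53 mm from each wall face, which fits a 107 mm cup. I had no direct check of its distance from the seat point.
- **Force limit:** the 48 N and 54 N presses are above the 40 N limit for the arm or gripper body. They were made with the fingertips, so I took that limit not to apply.

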